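Level the lid-rack shelf with the foot key and keep it pressed

ROBOT

A 6-joint arm with a two-finger parallel gripper is mounted at the origin on the work surface. World frame = base frame: x ahead of the robot, y to its left, z up, the work surface at z = 0. Lengths are in m, angles in rad, forces in N, time in s.
With the tool pointing down it reaches from about 0.35 to 0.775 m from the base axis. Payload 7.3 kg.
Tool frame: the origin (TCP) lies at the very end of the fingers, on their centre line; the grasp point (between the pads) lies 19 mm behind it; z points along the fingers, y is the line along which they close (so a half turn about z gives the same grasp; the last joint's range is limited). The gripper opens to 92 mm and grips with 3 to 60 N. Pads are 19 mm wide; open, the fingers measure 130 mm over their backs; the gripper's body (75 mm by 190 mm) begins 47 mm behind the grasp point.
Start: joints at [-1.284, 0.342, 1.524, -0, 1.275, -0.146], TCP at [0.22, -0.477, 0.227] pointing down, gripper open.
Joint ranges: [-2.53, 2.53], [-0.77, 2.02], [0.04, 2.7], [-1, 4.14], [0.28, 2.66], [-3.11, 3.11]. Speed limits (rad/s): [2.57, 2.57, 3.14, 3.14, 3.14, 3.14].

INTERFACE

Orientations are given as [roll, pitch, yaw] about the fixed x, y, z axes, in that order (R = Rz(yaw) Ry(pitch) Rx(roll)).
In Python, from cell import robot gives the robot as it stands.
- The arm moves only by the tool apply_moves, never from a script. Its argument "rows" is a list of rows, each an object with "xyz": the shift along the tool's x, y, z in mm, a list of three; "turn": the turn about the tool's z in rad. A call has 1 to 10 rows; each row shifts and turns the commanded pose from where the row before left it, along the tool's axes as they then stand; what a row does not reach is not made up. A row lasts 1/8 s, in which the tool goes at most 62.5 mm and 10.7 degrees, less where a joint would pass 70% of its speed; a pose out of reach is approached as far as the arm can. A call with a gripper value outside its range is refused whole. "gripper" is the opening, from 0 (shut) to 1 (fully open), set as the call begins (left out, the last holds). The fingers move at their own pace and stop on an object; "newtons" is the grip in N (left out, the last holds). Time passes only in rows, so rows that do not move let the fingers close. It gives the time, the measured TCP pose, the force and the opening at its end, in the units of the state.
- robot.observe(): the state, without advancing time (a new reading comes with each control period).
- robot.read_camera(name): name is "side" or "top"; returns a dict with "frame" (384x512x3 uint8, blue, green, red), "mtx" (3x3 intrinsics, pixels), "R" (3x3) and "t" (3): a world point X has camera coordinates R X + t. Camera axes: x right, y down, z forward; pixel columns grow to the right and rows downward; lengths in m; the calibration is good to about 2 mm. A picture is of the moment at which its call begins. There is no depth.
- robot.hand_in(): hands the job in, once; it reports no verdict.
The state is a dict: "time": time; "qpos": joint angles; "qvel": joint speeds; "joint_efforts": joint torques, N m; "tool_pos": TCP position; "tool_rot": TCP orientation; "contact_force": force on the tool from outside, world axes, zero at the start; "torque": the same for the moment, N m; "opening": finger opening in m.
Only numpy, scipy, OpenCV 4.12 (cv2) and the standard library are available. Lean on these libraries where they do the work, as an engineer would, in place of code of your own. Each camera call takes 0.05 s, during which the arm holds its last target. There are 200 camera calls.

TASK

The little steel shelf with the lid rack is not level: take the flat key out of its wooden block, put it in the slot of the shelf's round levelling foot and push it down at least half-way against the foot's spring, then, still pushing, turn it until the spirit-level bubble sits between the two black lines. Finish like that: keep hold of the key, in the slot and pushed down at least half-way, with the bubble centred. Do not lean on the shelf board itself, and leave the bowl, the measuring cup and the chopstick rest where they are.

Things in the scene. Friction and masses are not known exactly. Their poses are not given: they have to be found in the camera images.
- key_grip (a point): Centre of the grip of the loose steel key (about 120 g), standing upright in the wooden block. Grip: flat upright paddle 38 mm wide (x), 10 mm thick (y), from 22 mm below to 20 mm above this point (z up). Below it a stem 12 mm across, a 28 x 12 mm collar 5 mm high (underside 42 mm below this point) and a flat blade 22 mm (x) by 8 mm (y), 30 mm long. Half-turn symmetric about z.
- key_tip (a point): Centre of the lower end of the key's blade, 72 mm straight below key_grip; same axes. At the start it rests on the bottom of the block's slot.
- caddy: Wooden block, fixed, 75 x 50 mm and 40 mm high, origin at the centre of its underside; its slot (25 x 11 mm, long side along its x, 26 mm deep, open at the top) holds the key at the start.
- slot (a point): Centre of the slot's mouth in the round steel top (58 mm across) of the levelling foot, 80 mm above the counter when not pressed. Slot 25 mm long (x) by 11 mm wide (y), 20 mm deep, 2 mm chamfer; z up, along the turning axis. The frame turns and sinks with the foot, which is stiff (0.06 N m) and stays where left. The key has about 0.13 rad of play in it.
- press (a joint): How far the foot's top is pushed down on its spring, m: 0 free, 0.010 hard against the stop; about 2.4 N to start moving, 6.4 N at half-way (0.005), 10.4 N at the stop.
- bubble_mid (a point): Middle of the white bubble (20 x 16 mm) in the green vial of the spirit level, fixed along the shelf. It slides 30 mm per rad of foot turn. At the start it is off-centre towards the foot; turning the foot clockwise seen from above (yaw decreasing), by 0.4 to 1.45 rad as the bubble shows, moves it away from the foot to the centre.
- vial (a point): Middle of the vial, half-way between the two black lines (31 mm apart, centre to centre), at about 80 mm height, 135 mm from the foot's axis. Its y axis runs along the vial, pointing away from the foot; x across. The bubble is centred when bubble_mid is here.
- deck: Steel shelf board, 150 mm wide (x), top 60 mm above the counter, tilting up to 0.03 rad as the foot turns; origin at its far end's hinge, 420 mm from the foot's axis, y away from the foot. Two prongs and a crossbar run round the foot, 35 to 57 mm from its axis. The level (20 mm high) lies 60 to 210 mm from the axis, the rack of three upright bento lids (100 mm high) 275 to 380 mm from it.
- stand: The fixed stand that carries board and foot; origin on the counter under the foot's axis; y along the shelf away from the foot.
- bowl: Empty ceramic rice bowl, 116 mm across, 60 mm high, loose, origin under its centre. Bystander.
- cup: Steel measuring cup, 66 mm across, 50 mm high, with a flat handle to its +x reaching 90 mm from its centre, loose, origin under the cup's centre. Bystander.
- rest: Wooden chopstick rest, 18 x 50 mm, 14 mm high, loose, origin under its centre. Bystander.
Mind the look-alikes: they are no part of the job. Of the things that look like the caddy, the larger one is meant.

How it is judged:
On the way, in this order (a step that is already met when the one before it is completed fails the run):
1. the key is lifted out of the wooden block, in the fingers (z of key_tip in the frame of caddy above 0.042 m and contact force between the fingers and key above 2 N), for 0.1 s.
2. the key is in the foot's slot and pushes it down against its spring (z of key_tip in the frame of slot below -0.015 m and horizontal distance between key_tip and slot below 0.005 m and angle between key_tip's own z axis and vertical below 0.15 rad and value of joint press above 0.004 m and contact force between key and stand above 3 N), for 0.2 s.
3. with the key still pushed down, the bubble is between the lines (all of step 2 and y of bubble_mid in the frame of vial between -0.0045 and 0.0045 m), for 0.3 s.
At the end, for the whole second after the job is handed in: The key's blade is at least 15 mm deep in the foot's slot, upright within 0.15 rad, gripped (over 2 N), pushing the foot down by more than 4 mm of its 10 mm (over 3 N), and the bubble's middle is within 4.5 mm of the vial's middle, all through the last second (all of step 3 and contact force between the fingers and key above 2 N); the arm keeps its last pose, push and grip.
It fails at once if the robot or the key leans on the shelf board (over 5 N) (contact force between any of the arm, the fingers, key and deck above 5 N).
It fails at once if the bowl is moved by more than 20 mm (distance of bowl from where it was at the start of the episode above 0.02 m).
It fails at once if the measuring cup is moved by more than 20 mm (distance of cup from where it was at the start of the episode above 0.02 m).
It fails at once if the chopstick rest is moved by more than 20 mm (distance of rest from where it was at the start of the episode above 0.02 m).
It also fails if it takes over 48 s, if anything falls off the work surface, if the arm or the gripper's body presses on something with over 40 N, if the wrist force passes 120 N, or if a joint passes its speed limit or range.

## Working session

There is one attempt and no reset: what is moved stays moved. The work goes in short steps, Python scripts to look and compute and a tool call to move; the robot and the scene stay as the last step left them, time stands still between calls to the robot, and variables do not carry over. Pictures are saved under pics/ and viewed, on a budget of 10 in all, crops included, one or two more only if the job needs it, and the job is handed in when it is done.

Besides the shell and the picture viewer there is one more tool, called by a JSON object that holds its "method" and its "body". apply_moves: Moves the arm, as the interface text tells. Its arguments: {"type":"object","properties":{"rows":{"type":"array"},"gripper":{"type":"number"},"newtons":{"type":"number"}},"required":["rows"]}

```bash
mkdir -p pics; python3 - <<'E'
from cell import robot
import cv2,numpy as np
for n in("side","top"):
    c=robot.read_camera(n); cv2.imwrite(f"pics/{n}0.png",c["frame"]); np.savez(f"{n}.npz",**c)
    print(n,c["mtx"].tolist(),np.round(c["R"],3).tolist(),(-c["R"].T@c["t"]).round(3))
print(robot.observe())
E
```

```text
side [[368.06499801261015, 0.0, 256.2474932204339], [0.0, 368.06499801261015, 196.64462790302306], [0.0, 0.0, 1.0]] [[0.991, -0.135, 0.011], [-0.061, -0.519, -0.853], [0.12, 0.844, -0.522]] [ 0.441 -0.86   0.613]
top [[496.41529956405844, 0.0, 251.50300836456123], [0.0, 496.41529956405844, 185.1453582925347], [0.0, 0.0, 1.0]] [[-0.027, -1.0, -0.013], [-0.995, 0.029, -0.097], [0.097, 0.01, -0.995]] [ 0.424 -0.02   1.395]
{'time': 0.1, 'qpos': array([-1.28398978e+00,  3.42662718e-01,  1.52492532e+00,  8.28755958e-06,
        1.27538996e+00, -1.46016032e-01]), 'qvel': array([-0.00035174, -0.00120102, -0.00197827, -0.00048192,  0.00036396,
        0.0010935 ]), 'joint_efforts': array([ 1.96945803e-03, -4.32005596e+01, -2.44693422e+01,  7.20109977e-02,
        5.26229572e-02, -5.52396511e-05]), 'tool_pos': array([ 0.22011471, -0.47622986,  0.2261081 ]), 'tool_rot': array([-3.14022320e+00, -2.09405628e-04,  4.32820016e-01]), 'contact_force': array([-0.35374922, -0.34006152, -1.04873745]), 'torque': array([-0.01952007,  0.04007271, -0.02093695]), 'opening': 0.09152491978499065}
```

View pics/top0.png

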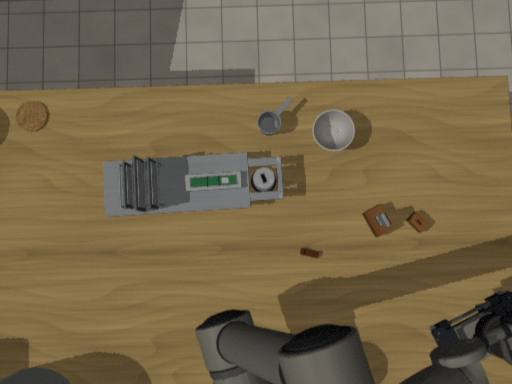

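View pics/side0.png

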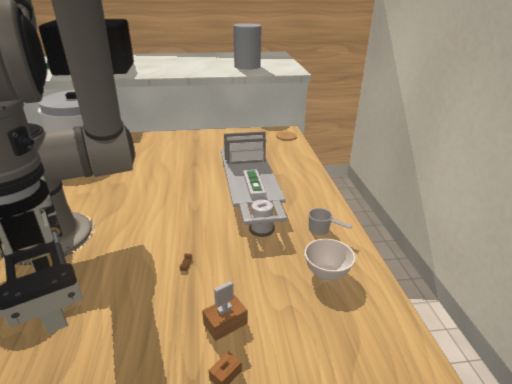

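The top view shows the foot at about (263,179), the bubble at (225,181), the caddy with the key at (381,220), and its smaller twin at (419,221). In the side view the key paddle is at (224,293) and the foot at (262,207). Next I'll zoom in on these.

```bash
cat > h.py <<'E'
import cv2,numpy as np
def load(n): 
    d=np.load(n+".npz"); return {k:d[k] for k in d}
def ray(c,uv,z):
    C=-c["R"].T@c["t"]; d=c["R"].T@np.linalg.inv(c["mtx"])@[uv[0],uv[1],1.]
    return C+d*(z-C[2])/d[2]
def proj(c,X):
    p=c["mtx"]@(c["R"]@np.asarray(X,float)+c["t"]); return p[:2]/p[2]
def crop(c,u,v,w,h,s):
    return cv2.resize(c["frame"][v:v+h,u:u+w],None,fx=s,fy=s,interpolation=cv2.INTER_CUBIC)
E
python3 - <<'E'
from h import *
t,s=load("top"),load("side")
a=crop(t,180,150,110,55,7)[:, :770]; 
b=np.hstack([crop(t,360,200,40,40,5),crop(s,195,275,60,70,5)[:200*0+200*0+350]]) if 0 else None
im=np.zeros((600,800,3),np.uint8); im[:240,:480]=cv2.resize(a,None,fx=480/770,fy=240/385)  if 0 else 0
im[:300,:600]=crop(t,185,155,100,50,6)
im[300:600,:300]=crop(t,358,198,50,50,6)
im[300:600,300:600]=crop(s,200,275,50,50,6)
im[300:500,600:800]=crop(s,240,190,50,50,4)
cv2.imwrite("pics/z.png",im)
for n,c in(("top",t),("side",s)):
    h=cv2.cvtColor(c["frame"],cv2.COLOR_BGR2HSV)
    m=cv2.inRange(h,(50,120,30),(80,255,255)); n_,l,st,ce=cv2.connectedComponentsWithStats(m)
    print(n,[(x.tolist(),y.round(1).tolist()) for x,y in zip(st,ce) if x[4]>8])
E
```

```text
top [([0, 0, 512, 384, 196363], [255.6, 191.5]), ([191, 177, 29, 9, 202], [204.6, 181.1]), ([229, 176, 7, 8, 42], [232.2, 179.5])]
side [([0, 0, 512, 384, 196608], [255.5, 191.5])]
```

View pics/z.png

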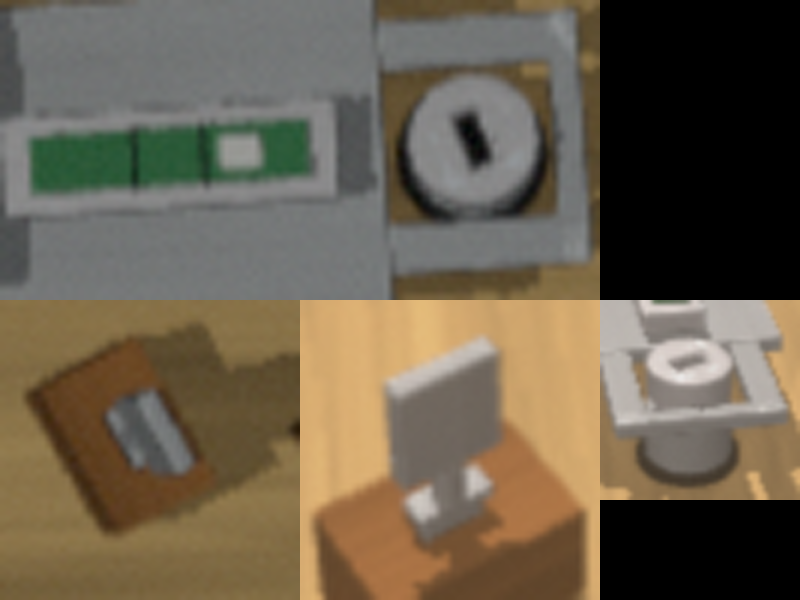

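```bash
python3 - <<'E'
from h import *
t,s=load("top"),load("side")
T=lambda x,y,u,v,k=6:(u+(x+.5)/k-.5,v+(y+.5)/k-.5)
r=lambda c,p,z:ray(c,p,z)[:2].round(4)
print("slot top",r(t,T(472,138,185,155),.08),"disc",r(t,T(475.5,141,185,155),.08))
print("slot side",r(s,T(86,59,240,190,4),.08),"disc",r(s,T(91,61,240,190,4),.08))
print("bubble",r(t,T(240,151,185,155),.08),"lines",r(t,T(135,157,185,155),.08),r(t,T(205,154,185,155),.08))
cs=[r(t,T(x,y-300,358,198),.04) for x,y in((30,395),(135,340),(210,475),(110,530))]
print("caddy",cs,np.mean(cs,0))
print("key top",r(t,T(168,132,358,198),.106),"side",r(s,T(143,63,200,275),.106))
a,b=r(t,T(145,92,358,198),.106),r(t,T(190,172,358,198),.106);print(a,b)
a,b=r(s,T(87+4,84,200,275),.106),r(s,T(195,43,200,275),.106);print("side top edge",a,b,np.arctan2(*(b-a)[::-1]))
E
```

```text
slot top [ 0.5712 -0.0382] disc [ 0.5699 -0.0397]
slot side [ 0.5715 -0.0387] disc [ 0.5745 -0.0416]
bubble [0.5684 0.0649] lines [0.5671 0.1117] [0.5675 0.0805]
caddy [array([ 0.47  , -0.3058]), array([ 0.4935, -0.3545]), array([ 0.4316, -0.385 ]), array([ 0.4082, -0.3388])] [ 0.450825 -0.346025]
key top [ 0.4502 -0.3503] side [ 0.453  -0.3501]
[ 0.4676 -0.3413] [ 0.4328 -0.3588]
side top edge [ 0.4364 -0.3571] [ 0.4699 -0.3433] 0.39075717130502585
```

{"method": "apply_moves", "body": {"rows": [{"xyz": [15, -1, 0], "turn": -0.037}, {"xyz": [30, -2, 0], "turn": 0}, {"xyz": [38, -3, 0], "turn": 0}, {"xyz": [38, -3, 0], "turn": 0}, {"xyz": [38, -3, 10], "turn": 0}, {"xyz": [38, -3, 15], "turn": 0}, {"xyz": [36, -2, 20], "turn": 0}, {"xyz": [20, -1, 15], "turn": 0}, {"xyz": [10, -1, 6], "turn": 0}, {"xyz": [0, 0, 0], "turn": 0}], "gripper": 0.6, "newtons": 40}}

```text
time: 1.35
tool_pos: [0.4463, -0.341, 0.1605]
tool_rot: [-3.141, 0.0, 0.471]
contact_force: [-0.2, -0.6, -0.0]
opening: 0.0552
```

{"method": "apply_moves", "body": {"rows": [{"xyz": [0.5, 4, 5], "turn": 0}, {"xyz": [0.4, 5, 10], "turn": 0}, {"xyz": [0, 0, 10], "turn": 0}, {"xyz": [0, 0, 10], "turn": 0}, {"xyz": [0, 0, 5], "turn": 0}, {"xyz": [0, 0, 0], "turn": 0}]}}

```text
time: 2.1
tool_pos: [0.4511, -0.3485, 0.1202]
tool_rot: [-3.141, 0.0, 0.47]
contact_force: [0.2, 0.1, -0.5]
opening: 0.0548
```

```bash
python3 - <<'E'
from cell import robot
from h import *
c=robot.read_camera("side"); t=robot.read_camera("top")
print(robot.observe()["tool_pos"])
im=np.zeros((500,800,3),np.uint8); im[:,:400]=crop(c,180,245,80,100,5); im[:,400:]=crop(t,345,180,80,100,5)
cv2.imwrite("pics/g1.png",im)
E
```

```text
[ 0.45143005 -0.34878985  0.12095769]
```

View pics/g1.png

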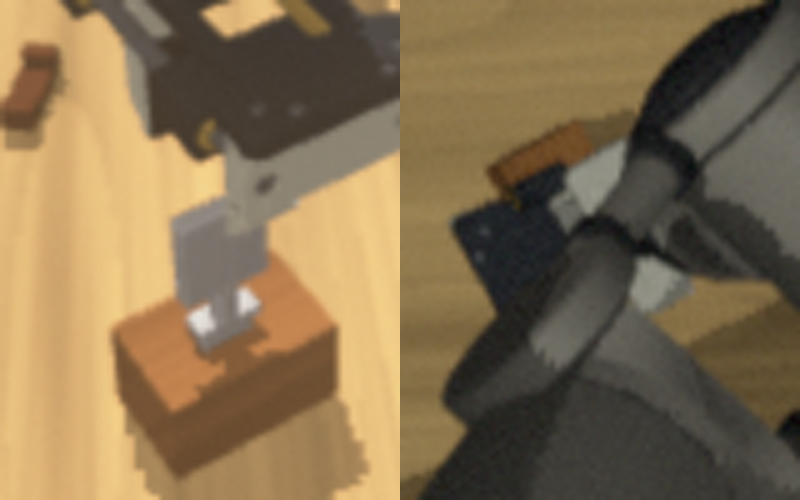

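The near finger is in front of the paddle and the paddle sits between the fingers, parallel to them. Descending and closing now.

{"method": "apply_moves", "body": {"rows": [{"xyz": [0, 0, 10], "turn": 0}, {"xyz": [0, 0, 20], "turn": 0}, {"xyz": [0, 0, 15], "turn": 0}, {"xyz": [0, 0, 7], "turn": 0}, {"xyz": [0, 0, 0], "turn": 0}]}}

```text
time: 2.82
tool_pos: [0.4512, -0.3486, 0.0683]
tool_rot: [-3.141, 0.0, 0.47]
contact_force: [-0.5, 1.0, -0.2]
opening: 0.0548
```

{"method": "apply_moves", "body": {"rows": [{"xyz": [0, 0, 0], "turn": 0}, {"xyz": [0, 0, 0], "turn": 0}, {"xyz": [0, 0, 0], "turn": 0}, {"xyz": [0, 0, 0], "turn": 0}, {"xyz": [0, 0, 0], "turn": 0}, {"xyz": [0, 0, 0], "turn": 0}], "gripper": 0.0, "newtons": 45}}

```text
time: 3.58
tool_pos: [0.4518, -0.3496, 0.069]
tool_rot: [3.139, -0.0, 0.47]
contact_force: [2.2, -2.9, -1.1]
opening: 0.0099
```

{"method": "apply_moves", "body": {"rows": [{"xyz": [0, 0, -5], "turn": 0}, {"xyz": [0, 0, -15], "turn": 0}, {"xyz": [0, 0, -30], "turn": 0}, {"xyz": [0, 0, -30], "turn": 0}, {"xyz": [0, 0, -30], "turn": 0}, {"xyz": [0, 0, -20], "turn": 0.08}, {"xyz": [0, 0, 0], "turn": 0.095}]}}

```text
time: 4.45
tool_pos: [0.4515, -0.3487, 0.2005]
tool_rot: [3.14, -0.001, 0.292]
contact_force: [-0.0, -0.3, -1.1]
opening: 0.0096
```

{"method": "apply_moves", "body": {"rows": [{"xyz": [10, -13, 0], "turn": 0}, {"xyz": [20, -26, 0], "turn": 0}, {"xyz": [28, -36, 0], "turn": 0}, {"xyz": [28, -36, 0], "turn": 0}, {"xyz": [28, -36, 0], "turn": 0}, {"xyz": [28, -36, 0], "turn": 0}, {"xyz": [28, -36, 0], "turn": 0}, {"xyz": [20, -26, 0], "turn": 0}, {"xyz": [10, -13, 0], "turn": 0}, {"xyz": [0, 0, 0], "turn": 0}]}}

```text
time: 5.7
tool_pos: [0.5674, -0.0427, 0.1983]
tool_rot: [-3.141, 0.001, 0.298]
contact_force: [0.1, 0.5, -1.7]
opening: 0.01
```

{"method": "apply_moves", "body": {"rows": [{"xyz": [4, -2.5, 10], "turn": 0}, {"xyz": [0, 0, 20], "turn": 0}, {"xyz": [0, 0, 10], "turn": 0}, {"xyz": [0, 0, 3], "turn": 0}, {"xyz": [0, 0, 0], "turn": 0}, {"xyz": [0, 0, 0], "turn": 0}]}}

```text
time: 6.45
tool_pos: [0.5711, -0.0404, 0.1563]
tool_rot: [3.141, -0.001, 0.295]
contact_force: [-0.7, -0.1, -1.7]
opening: 0.01
```

```bash
python3 - <<'E'
from cell import robot
from h import *
c=robot.read_camera("side"); t=robot.read_camera("top"); np.savez("side.npz",**c);np.savez("top1.npz",**t)
p=robot.observe()["tool_pos"];print(p, proj(c,p-[0,0,.055]),proj(c,p))
im=np.zeros((600,800,3),np.uint8); im[:,:480]=crop(c,225,150,80,100,6); im[:300,480:]=crop(t,185,130,106,100,3)[:,:320] if 0 else cv2.resize(crop(t,180,130,107,100,3)[:,:320],(320,300))
cv2.imwrite("pics/f1.png",im)
E
```

```text
[ 0.57105987 -0.04024494  0.15625691] [261.18279871 197.93851539] [261.5596893  179.72978519]
```

View pics/f1.png

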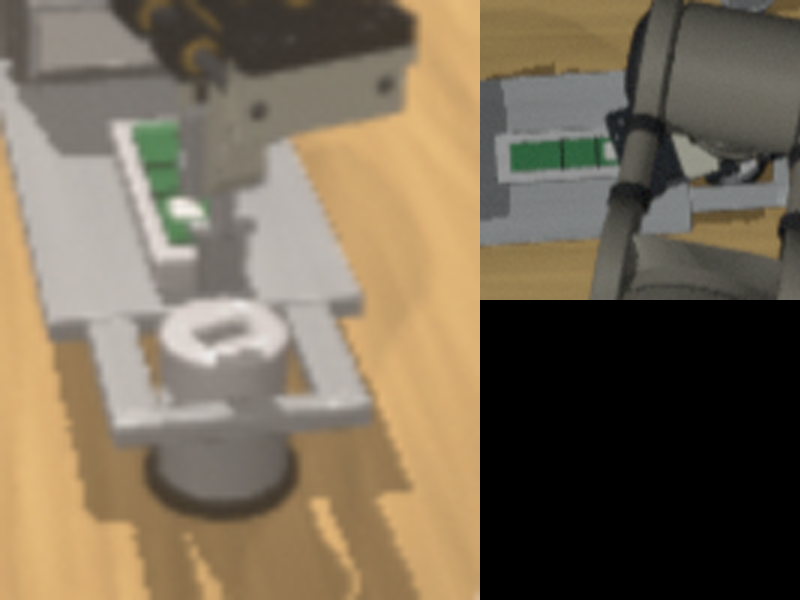

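The blade tip is at about zoom (222,283), directly above the slot at (222,333), and matches the predicted tip position. Next is a small centring shift and a slow descent.

{"method": "apply_moves", "body": {"rows": [{"xyz": [0.3, -1.2, 5], "turn": 0}, {"xyz": [0, 0, 10], "turn": 0}, {"xyz": [0, 0, 5], "turn": 0}, {"xyz": [0, 0, 3], "turn": 0}, {"xyz": [0, 0, 3], "turn": 0}, {"xyz": [0, 0, 0], "turn": 0}]}}

```text
time: 7.3
tool_pos: [0.5706, -0.0389, 0.1299]
tool_rot: [-3.142, 0.0, 0.295]
contact_force: [-1.6, -1.2, 4.7]
opening: 0.0097
```

{"method": "apply_moves", "body": {"rows": [{"xyz": [0, 0, -2], "turn": 0}, {"xyz": [-0.6, 0.4, -1], "turn": 0}, {"xyz": [-0.6, 0.4, 0], "turn": 0}, {"xyz": [0, 0, 2], "turn": 0}, {"xyz": [0, 0, 0], "turn": 0}]}}

```text
time: 7.92
tool_pos: [0.5703, -0.0402, 0.1308]
tool_rot: [3.141, -0.001, 0.295]
contact_force: [1.4, 0.7, 2.4]
opening: 0.0098
```

```bash
python3 - <<'E'
from cell import robot
from h import *
c=robot.read_camera("side")
print(robot.observe()["tool_pos"],robot.observe()["contact_force"],robot.observe()["torque"])
im=crop(c,235,170,56,56,10); cv2.imwrite("pics/f2.png",im)
E
```

```text
[ 0.57029808 -0.04016197  0.13089445] [1.39795759 1.38723487 2.4010396 ] [ 0.19454654 -0.28003343 -0.01068937]
```

View pics/f2.png

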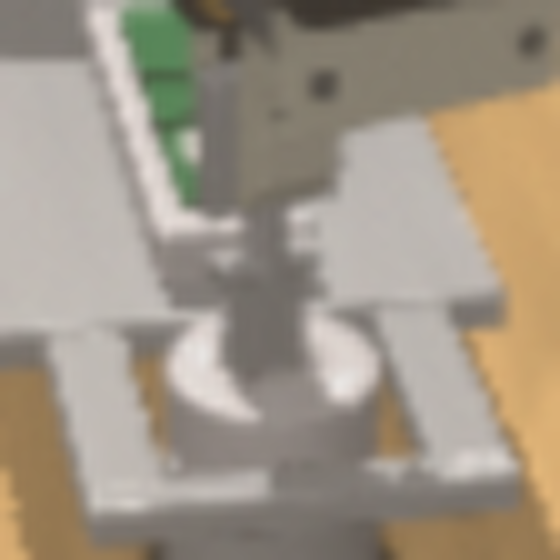

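```bash
python3 - <<'E'
from h import *
t=load("top"); g=cv2.cvtColor(t["frame"],cv2.COLOR_BGR2GRAY)[168:189,254:274]
print(g)
b=cv2.resize(g,None,fx=10,fy=10,interpolation=cv2.INTER_CUBIC)
for th in(60,80,100,120):
    m=(b<th).astype(np.uint8); n,l,st,ce=cv2.connectedComponentsWithStats(m)
    k=l[95,98] or l[90,95]; ys,xs=np.nonzero(l==k); pts=np.c_[(xs+.5)/10-.5+254,(ys+.5)/10-.5+168]
    w=np.array([ray(t,p,.08)[:2] for p in pts[::5]]); q=cv2.minAreaRect((w*1e4).astype(np.float32))
    e,v=np.linalg.eigh(np.cov(w.T)); a=v[:,1]*np.sign(v[0,1]); print(th,len(w),w.mean(0).round(4),"yaw",np.arctan2(a[1],a[0]).round(3),(np.sqrt(12*e)).round(4),q)
E
```

```text
[[ 77  74  72  77  88  99 112 123 129 131 130 128 123 118 107  94  79  78
   79  79]
 [ 78  79  86 103 112 127 131 130 131 133 134 135 132 131 127 117  95  84
   81  79]
 [ 80  81 110 130 133 132 134 133 134 136 137 135 135 135 133 128 122 107
   89  82]
 [ 75  87 128 134 134 135 134 134 136 133 137 136 135 138 137 135 134 128
  108  86]
 [ 77 116 133 134 136 136 133 129 126 120 125 133 133 134 138 139 136 132
  128  96]
 [105 132 136 134 135 130 121 111  98  89 106 130 131 133 136 140 135 133
  131 111]
 [126 135 134 132 133 126  97  74  52  43  77 130 134 135 134 134 135 133
  131 123]
 [129 135 135 135 136 132  94  41  19  20  55 126 134 134 134 132 135 134
  132 130]
 [131 136 135 136 135 135 109  51  13  10  38  99 130 133 134 136 135 134
  135 128]
 [135 135 139 140 134 133 121  71  16  17  15  58 124 126 133 134 138 134
  135 133]
 [135 135 136 142 137 138 133  96  44   7  10  37 102 119 134 135 136 136
  136 134]
 [136 135 135 137 136 135 134 117  65  23  16  23  77 130 134 136 137 139
  139 135]
 [131 134 135 136 138 136 135 131  87  29  15  14  58 124 130 135 142 144
  141 
[... 591 characters left out ...]
 28  21]
 [ 18  25  45  87  96  92 104 113 120 121 122 118 116  96  81  73  53  31
   18  35]]
60 545 [ 0.5707 -0.0386] yaw 0.336 [0.0089 0.0216] ((5706.7578125, -385.69573974609375), (223.66409301757812, 91.46875762939453), 20.3629093170166)
80 692 [ 0.5708 -0.0385] yaw 0.316 [0.0103 0.0234] ((5708.37646484375, -385.0215759277344), (243.1160430908203, 108.26277160644531), 20.265241622924805)
100 870 [ 0.5708 -0.0383] yaw 0.317 [0.0119 0.0256] ((5707.2509765625, -385.2728271484375), (265.3482666015625, 123.63059997558594), 20.50887107849121)
120 1144 [ 0.5711 -0.0383] yaw 0.31 [0.0141 0.0285] ((5713.5654296875, -391.32037353515625), (293.837646484375, 161.56065368652344), 20.492822647094727)
```

The slot's yaw reads 0.32–0.35, while the tool is at 0.295. I'll lift a little, turn to about 0.335, shift between the last two tries, and push again.

{"method": "apply_moves", "body": {"rows": [{"xyz": [0, 0, -4], "turn": 0}, {"xyz": [0.5, -0.7, 0], "turn": -0.04}, {"xyz": [0, 0, 2], "turn": 0}, {"xyz": [0, 0, 3], "turn": 0}, {"xyz": [0, 0, 0], "turn": 0}]}}

```text
time: 8.6
tool_pos: [0.5698, -0.0394, 0.1296]
tool_rot: [3.142, 0.001, 0.334]
contact_force: [-1.3, -0.4, 4.9]
opening: 0.0097
```

```bash
python3 - <<'E'
from h import *
c=load("side"); k=12;u0,v0=240,172
im=crop(c,u0,v0,45,48,k); raw=im.copy()
def rect(cx,cy,z,L,W,yaw,col):
    ca,sa=np.cos(yaw),np.sin(yaw); P=[]
    for a,b in((1,1),(1,-1),(-1,-1),(-1,1)):
        x,y=a*L/2,b*W/2; p=proj(c,[cx+x*ca-y*sa,cy+x*sa+y*ca,z]); P.append([(p[0]+.5-u0)*k,(p[1]+.5-v0)*k])
    cv2.polylines(im,[np.int32(P)],True,col,1)
rect(.5708,-.0387,.08,.025,.011,.33,(0,0,255))
for z in(.1013,.1313):rect(.57106,-.04024,z,.022,.008,.295,(255,0,0))
for z in(.1313,.1363):rect(.57106,-.04024,z,.028,.012,.295,(0,160,0))
t=np.linspace(0,2*np.pi,60); P=[(proj(c,[.5708+.029*np.cos(a),-.0387+.029*np.sin(a),.08])+.5-[u0,v0])*k for a in t]; cv2.polylines(im,[np.int32(P)],True,(0,200,255),1)
cv2.imwrite("pics/f3.png",np.hstack([im,raw])[:, :]if 0 else cv2.resize(np.hstack([im,raw]),(800,427),interpolation=cv2.INTER_AREA))
E
```

```text
(no output)
```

View pics/f3.png

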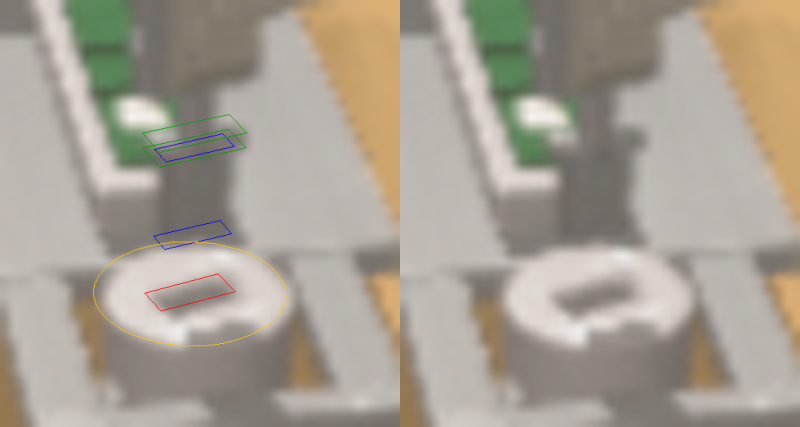

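The overlay shows the slot and disc about 1 px further right (+x) than I drew them, and further right than the key. So the key is about 2 mm short along the slot's long axis, and I'll shift it that way.

{"method": "apply_moves", "body": {"rows": [{"xyz": [0, 0, -4], "turn": 0}, {"xyz": [2.2, -0.2, 0], "turn": 0}, {"xyz": [0, 0, 2], "turn": 0}, {"xyz": [0, 0, 3], "turn": 0}, {"xyz": [0, 0, 0], "turn": 0}]}}

```text
time: 9.22
tool_pos: [0.5724, -0.0382, 0.1288]
tool_rot: [3.141, -0.001, 0.335]
contact_force: [-0.5, 0.9, 4.8]
opening: 0.01
```

```bash
cat > w.py <<'E'
from cell import robot
import numpy as np
F=[]
for i in range(8):
    robot.read_camera("side"); o=robot.observe(); F.append(np.r_[o["contact_force"],o["torque"]])
print(o["tool_pos"].round(4),o["tool_rot"].round(3),np.mean(F,0).round(3),np.std(F,0).round(3))
E
python3 w.py
```

```text
[ 0.5723 -0.0383  0.1289] [ 3.141e+00 -1.000e-03  3.350e-01] [ 4.560e-01  4.360e-01  4.534e+00  1.390e-01 -3.000e-02  2.000e-03] [0.315 0.289 0.514 0.025 0.037 0.03 ]
```

{"method": "apply_moves", "body": {"rows": [{"xyz": [0, 0, -8], "turn": 0}, {"xyz": [0, 0, 0], "turn": 0}]}}

```text
time: 9.88
tool_pos: [0.5719, -0.0384, 0.1368]
tool_rot: [-3.142, 0.001, 0.335]
contact_force: [-1.4, 0.2, -1.9]
opening: 0.0096
```

```bash
python3 w.py
```

```text
[ 0.5719 -0.0383  0.1365] [-3.141e+00  1.000e-03  3.350e-01] [ 0.068 -0.161 -1.166  0.009 -0.01   0.002] [0.43  0.562 0.39  0.037 0.018 0.03 ]
```

{"method": "apply_moves", "body": {"rows": [{"xyz": [1.5, 0, 0], "turn": 0}, {"xyz": [0, 0, 4], "turn": 0}, {"xyz": [0, 0, 4], "turn": 0}, {"xyz": [0, 0, 0], "turn": 0}]}}

```text
time: 10.78
tool_pos: [0.5739, -0.0379, 0.129]
tool_rot: [3.141, -0.001, 0.335]
contact_force: [1.5, 0.5, 3.7]
opening: 0.0102
```

```bash
python3 w.py
```

```text
[ 0.5738 -0.0379  0.129 ] [ 3.141e+00 -1.000e-03  3.350e-01] [ 0.909  0.28   3.846  0.087 -0.192  0.01 ] [0.552 0.56  0.581 0.031 0.084 0.021]
```

{"method": "apply_moves", "body": {"rows": [{"xyz": [0, 0, -3], "turn": 0}, {"xyz": [1.0, 0, 0], "turn": 0}, {"xyz": [0, 0, 3], "turn": 0}, {"xyz": [0, 0, 0], "turn": 0}]}}

```text
time: 11.68
tool_pos: [0.5741, -0.0377, 0.1284]
tool_rot: [-3.142, 0.001, 0.335]
contact_force: [-1.0, -1.5, 4.6]
opening: 0.0097
```

```bash
python3 w.py; python3 - <<'E'
from cell import robot
from h import *
c=robot.read_camera("side"); np.savez("side2.npz",**c)
cv2.imwrite("pics/f4.png",crop(c,238,165,50,50,12))
E
```

```text
[ 0.5743 -0.0376  0.1287] [3.142e+00 1.000e-03 3.350e-01] [-1.568 -1.509  4.512 -0.342  0.352  0.016] [0.343 0.707 0.378 0.056 0.042 0.021]
```

View pics/f4.png

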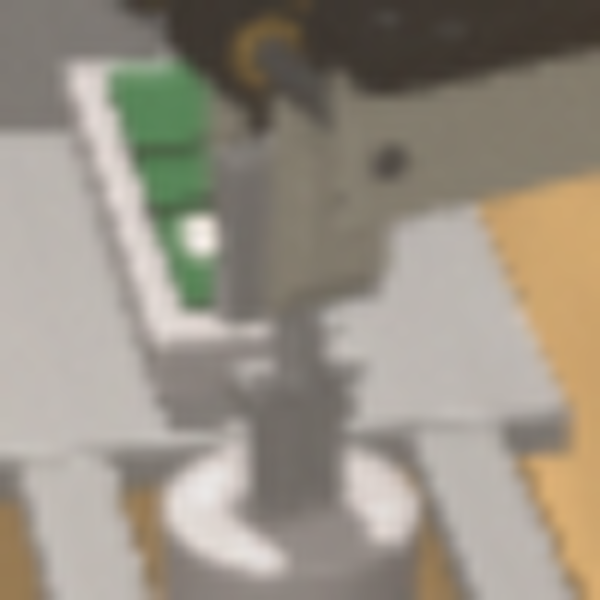

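The blade stands about 0.4 px right of the disc centre (295 against 290), and its depth (y) is unclear. I'll step back in x and slide across the slot with light pressure, watching the force.

{"method": "apply_moves", "body": {"rows": [{"xyz": [-1.0, 0, -2], "turn": 0}, {"xyz": [0, 0.5, 0], "turn": 0}, {"xyz": [0, 0.5, 0], "turn": 0}, {"xyz": [0, 0, 0], "turn": 0}]}}

```text
time: 12.62
tool_pos: [0.5739, -0.0383, 0.1306]
tool_rot: [-3.141, -0.0, 0.335]
contact_force: [-0.6, 1.8, 2.8]
opening: 0.0097
```

{"method": "apply_moves", "body": {"rows": [{"xyz": [0, 0.5, 0], "turn": 0}, {"xyz": [0, 0.5, 0], "turn": 0}, {"xyz": [0, 0, 0], "turn": 0}]}}

```text
time: 13.0
tool_pos: [0.5739, -0.0399, 0.1302]
tool_rot: [-3.141, 0.001, 0.335]
contact_force: [-0.6, 0.6, -1.2]
opening: 0.0099
```

{"method": "apply_moves", "body": {"rows": [{"xyz": [0, 0.5, 0], "turn": 0}, {"xyz": [0, 0.5, 0], "turn": 0}, {"xyz": [0, 0, 0], "turn": 0}]}}

```text
time: 13.38
tool_pos: [0.5745, -0.0407, 0.1307]
tool_rot: [3.141, 0.0, 0.335]
contact_force: [-0.1, 0.3, -0.7]
opening: 0.0099
```

The vertical force has fallen to its no-contact value, so the blade is in the slot. Now descending gently.

{"method": "apply_moves", "body": {"rows": [{"xyz": [-0.3, -0.3, 2], "turn": 0}, {"xyz": [0, 0, 3], "turn": 0}, {"xyz": [0, 0, 3], "turn": 0}, {"xyz": [0, 0, 0], "turn": 0}]}}

```text
time: 13.88
tool_pos: [0.5739, -0.0404, 0.1223]
tool_rot: [-3.141, 0.001, 0.335]
contact_force: [-0.1, -0.3, -1.4]
opening: 0.0098
```

```bash
python3 w.py
```

```text
[ 0.5742 -0.0405  0.1228] [ 3.141 -0.     0.335] [ 0.314 -0.024 -1.489  0.     0.006  0.011] [0.384 0.499 0.374 0.015 0.028 0.013]
```

{"method": "apply_moves", "body": {"rows": [{"xyz": [0, 0, 3], "turn": 0}, {"xyz": [0, 0, 3], "turn": 0}, {"xyz": [0, 0, 3], "turn": 0}, {"xyz": [0, 0, 3], "turn": 0}, {"xyz": [0, 0, 0], "turn": 0}]}}

```text
time: 14.9
tool_pos: [0.5741, -0.0405, 0.1108]
tool_rot: [3.142, 0.0, 0.335]
contact_force: [-1.7, 0.5, 3.7]
opening: 0.0096
```

```bash
python3 w.py
```

```text
[ 0.5741 -0.0405  0.1108] [ 3.141 -0.     0.335] [-1.716  0.28   2.854  0.08   0.365 -0.005] [0.486 0.503 0.52  0.034 0.03  0.032]
```

{"method": "apply_moves", "body": {"rows": [{"xyz": [-0.7, 0, 2], "turn": 0}, {"xyz": [0, 0, 2.5], "turn": 0}, {"xyz": [0, 0, 0], "turn": 0}, {"xyz": [0, 0, 0], "turn": 0}]}}

```text
time: 15.8
tool_pos: [0.5741, -0.0406, 0.1085]
tool_rot: [3.14, -0.003, 0.335]
contact_force: [-5.2, 1.9, 18.8]
opening: 0.0102
```

```bash
python3 w.py
```

```text
[ 0.5741 -0.0406  0.1085] [ 3.14e+00 -3.00e-03  3.35e-01] [-4.8390e+00  2.0460e+00  1.8807e+01  4.8300e-01  1.1190e+00 -4.0000e-03] [0.297 0.296 0.187 0.032 0.031 0.031]
```

That is over 10 N, so the foot is at its stop or something is jammed. I'll back off slightly and look.

{"method": "apply_moves", "body": {"rows": [{"xyz": [0, 0, -2], "turn": 0}, {"xyz": [0, 0, 0], "turn": 0}]}}

```text
time: 16.45
tool_pos: [0.574, -0.0406, 0.1087]
tool_rot: [3.141, -0.002, 0.335]
contact_force: [-0.3, 2.0, 5.2]
opening: 0.0098
```

```bash
python3 w.py; python3 - <<'E'
from cell import robot
from h import *
c=robot.read_camera("side"); np.savez("side3.npz",**c)
cv2.imwrite("pics/f5.png",crop(c,232,160,62,75,8))
E
```

```text
[ 0.574  -0.0406  0.1087] [ 3.141e+00 -1.000e-03  3.350e-01] [-0.69   1.83   7.23   0.392  0.177  0.008] [0.541 0.332 0.578 0.033 0.02  0.018]
```

View pics/f5.png

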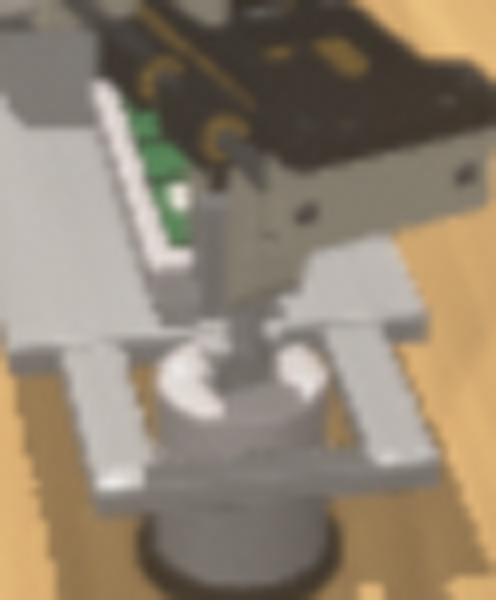

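```bash
python3 - <<'E'
from h import *
a=cv2.imread("pics/side0.png",0); b=cv2.cvtColor(load("side3")["frame"],cv2.COLOR_BGR2GRAY); d=cv2.cvtColor(load("side2")["frame"],cv2.COLOR_BGR2GRAY); e=cv2.cvtColor(load("side")["frame"],cv2.COLOR_BGR2GRAY)
for u in(254,256,258,270):
    for n,g in(("start",a),("hover",e),("rim",d),("now",b)): print(u,n,g[196:222,u].tolist())
c=load("side3")
for p in(0,.005,.01): print(p,proj(c,[.571,-.04,.08-p]))
E
```

```text
254 start [127, 127, 124, 122, 133, 188, 207, 210, 213, 212, 212, 213, 200, 154, 130, 126, 125, 127, 126, 128, 131, 136, 171, 177, 143, 119]
254 hover [130, 129, 126, 124, 135, 193, 211, 215, 217, 215, 216, 217, 205, 159, 133, 129, 129, 128, 128, 130, 133, 139, 175, 183, 146, 124]
254 rim [130, 130, 126, 125, 132, 173, 145, 175, 214, 227, 228, 220, 218, 219, 205, 157, 133, 129, 129, 130, 133, 153, 178, 183, 146, 124]
254 now [131, 130, 127, 126, 132, 174, 145, 174, 211, 228, 231, 221, 219, 219, 206, 158, 133, 129, 131, 130, 130, 132, 124, 124, 131, 121]
256 start [126, 126, 123, 129, 169, 201, 208, 209, 207, 201, 206, 211, 213, 201, 156, 133, 130, 130, 130, 129, 133, 150, 174, 180, 141, 119]
256 hover [128, 125, 125, 131, 173, 206, 212, 214, 211, 206, 211, 214, 217, 206, 159, 136, 133, 132, 132, 132, 135, 153, 177, 184, 143, 122]
256 rim [128, 123, 124, 127, 146, 169, 181, 207, 225, 219, 211, 204, 211, 216, 218, 205, 154, 135, 133, 133, 136, 155, 179, 185, 144, 121]
256 now [130, 130, 122, 125, 146, 170, 178, 196, 202, 211, 211, 204, 211, 216, 219, 206, 158, 137, 133, 134, 132, 127, 
[... 536 characters left out ...]
41, 137, 136, 132, 128, 124, 123, 122, 119]
270 start [181, 182, 181, 180, 159, 146, 180, 199, 205, 207, 207, 203, 190, 150, 119, 112, 112, 111, 111, 116, 156, 175, 172, 131, 115, 109]
270 hover [186, 186, 186, 183, 162, 149, 184, 203, 210, 212, 211, 207, 193, 153, 122, 115, 114, 113, 112, 116, 134, 129, 123, 120, 117, 112]
270 rim [186, 187, 187, 184, 160, 128, 122, 152, 192, 207, 212, 219, 213, 205, 159, 125, 115, 113, 113, 113, 121, 123, 122, 119, 116, 111]
270 now [184, 187, 186, 184, 161, 127, 121, 152, 192, 207, 213, 221, 222, 194, 151, 124, 116, 114, 114, 113, 121, 123, 123, 120, 117, 113]
0 [261.00757859 204.64401833]
0.005 [260.9752562  206.21025974]
0.01 [260.94310409 207.76824938]
```

The top's edge has sunk about 2.1 px, which is about 6–7 mm of press, and the vertical load is about 8.7 N. The depth estimate of 20 mm means the blade is on the slot floor. Turning clockwise in small steps.

{"method": "apply_moves", "body": {"rows": [{"xyz": [0, 0, 0], "turn": 0.05}, {"xyz": [0, 0, 0], "turn": 0.06}, {"xyz": [0, 0, 0], "turn": 0.06}, {"xyz": [0, 0, 0], "turn": 0.06}, {"xyz": [0, 0, 0], "turn": 0.06}, {"xyz": [0, 0, 0], "turn": 0}]}}

```text
time: 17.65
tool_pos: [0.574, -0.0408, 0.1087]
tool_rot: [3.141, -0.002, 0.044]
contact_force: [-0.2, 0.5, 6.6]
opening: 0.0096
```

```bash
cat > b.py <<'E'
# bubble: white blob in green vial seen from top or side
from cell import robot
from h import *
o=robot.observe(); F=[]
for i in range(3):
    c=robot.read_camera("side"); t=robot.read_camera("top"); o=robot.observe(); F.append(np.r_[o["contact_force"],o["torque"]])
print(o["time"],o["tool_pos"].round(4),o["tool_rot"].round(3),np.mean(F,0).round(2))
# profile along vial axis, top camera
A=np.array([.5699,-.0394]);d=np.array([.5673,.0961])-A;d/=np.linalg.norm(d)
for n,c in(("top",t),("side",c)):
    ys=np.arange(.085,.196,.003); g=[]
    for y in ys:
        p=proj(c,[*(A+d*y),.08]); q=cv2.getRectSubPix(c["frame"],(1,1),p.astype(np.float32).tolist())[0,0]; g.append(f"{int(y*1000)}:{q[0]},{q[1]},{q[2]}")
    print(n," ".join(g))
np.savez("topL.npz",**t);np.savez("sideL.npz",**c)
E
python3 b.py
```

```text
17.95 [ 0.574  -0.0408  0.1086] [ 3.141e+00 -1.000e-03  4.500e-02] [-0.45  0.74  6.83  0.25  0.2  -0.02]
top 85:84,93,94 88:81,89,91 91:68,73,74 94:53,53,51 97:49,46,43 100:64,63,61 103:137,137,135 106:160,164,163 109:161,164,164 112:162,165,165 115:160,165,164 118:145,150,148 121:92,107,90 124:64,96,52 127:64,100,50 130:65,100,51 133:64,100,51 136:63,99,50 139:64,99,49 142:63,99,47 145:63,100,51 148:60,98,47 151:42,65,35 154:60,93,44 157:64,99,47 160:63,98,48 163:65,99,47 166:64,99,48 169:64,97,50 172:62,98,50 175:62,98,48 178:60,97,45 181:61,98,47 184:61,98,47 187:60,98,46 190:63,99,48 193:64,98,48
side 85:117,131,139 88:116,131,138 91:115,130,137 94:115,129,136 97:116,130,137 100:116,131,136 103:117,134,137 106:123,139,142 109:131,147,151 112:142,157,163 115:149,163,169 118:153,167,173 121:146,161,165 124:133,149,150 127:120,142,134 130:105,134,116 133:93,125,103 136:85,115,94 139:76,102,88 142:66,86,83 145:60,77,83 148:58,78,89 151:57,78,93 154:57,80,97 157:57,82,100 160:57,83,101 163:57,83,100 166:55,76,91 169:53,70,82 172:52,65,75 175:52,60,69 178:52,59,67 181:53,60,67 184:54,62,68 187:56,63,70 190:57,64,70 193:57,64,69
```

The top camera sees the vial. The bubble's middle is at about 110 mm, the target is about 135.6 mm, so about 0.85 rad remains. Forces are quiet, so I'll continue.

{"method": "apply_moves", "body": {"rows": [{"xyz": [0, 0, 0], "turn": 0.06}, {"xyz": [0, 0, 0], "turn": 0.06}, {"xyz": [0, 0, 0], "turn": 0.06}, {"xyz": [0, 0, 0], "turn": 0.06}, {"xyz": [0, 0, 0], "turn": 0.06}, {"xyz": [0, 0, 0], "turn": 0.06}, {"xyz": [0, 0, 0], "turn": 0.04}, {"xyz": [0, 0, 0], "turn": 0}]}}

```text
time: 18.95
tool_pos: [0.5739, -0.0408, 0.1086]
tool_rot: [-3.142, -0.001, -0.356]
contact_force: [-1.0, 1.5, 8.2]
opening: 0.0097
```

```bash
python3 b.py | grep -v side
```

```text
19.25 [ 0.5738 -0.0408  0.1086] [-3.142e+00 -1.000e-03 -3.550e-01] [-1.24  0.29  7.27  0.24  0.3  -0.03]
top 85:83,90,93 88:83,92,93 91:76,91,79 94:64,95,56 97:63,100,49 100:63,100,49 103:62,100,48 106:66,103,53 109:68,102,54 112:102,122,96 115:152,157,155 118:160,164,163 121:161,165,165 124:162,166,166 127:162,166,165 130:157,162,159 133:92,117,87 136:66,102,55 139:65,100,52 142:64,100,49 145:64,101,50 148:62,96,47 151:42,64,32 154:63,96,48 157:64,101,47 160:64,100,49 163:64,100,48 166:63,99,48 169:65,99,50 172:66,99,49 175:64,98,47 178:62,98,48 181:60,97,46 184:62,99,49 187:61,99,48 190:61,98,47 193:63,100,50
```

{"method": "apply_moves", "body": {"rows": [{"xyz": [0, 0, 0], "turn": 0.06}, {"xyz": [0, 0, 0], "turn": 0.06}, {"xyz": [0, 0, 0], "turn": 0.06}, {"xyz": [0, 0, 0], "turn": 0.06}, {"xyz": [0, 0, 0], "turn": 0.06}, {"xyz": [0, 0, 0], "turn": 0.06}, {"xyz": [0, 0, 0], "turn": 0.05}, {"xyz": [0, 0, 0], "turn": 0.03}, {"xyz": [0, 0, 0], "turn": 0}, {"xyz": [0, 0, 0], "turn": 0}]}}

```text
time: 20.5
tool_pos: [0.574, -0.0407, 0.1087]
tool_rot: [-3.141, -0.001, -0.795]
contact_force: [-1.4, 1.8, 7.6]
opening: 0.0098
```

```bash
python3 b.py | grep -v side; python3 - <<'E'
from h import *
t,s=load("topL"),load("sideL")
im=np.zeros((560,720,3),np.uint8); im[:280]=crop(t,185,163,90,35,8); im[280:,:360]=crop(s,240,165,60,60,6)[:280]
a=cv2.imread("pics/side0.png",0); b=cv2.cvtColor(s["frame"],cv2.COLOR_BGR2GRAY)
for u in(254,256,270): print(u,b[202:214,u].tolist())
cv2.imwrite("pics/end.png",im)
E
```

```text
20.8 [ 0.574  -0.0407  0.1087] [-3.141e+00 -1.000e-03 -7.950e-01] [-0.66  1.93  7.32  0.4   0.24 -0.01]
top 85:84,91,94 88:82,91,92 91:75,92,79 94:68,98,59 97:64,101,49 100:64,101,51 103:62,101,49 106:64,100,49 109:64,102,49 112:66,101,51 115:64,98,49 118:53,77,41 121:56,82,47 124:88,108,84 127:151,155,153 130:161,166,165 133:161,166,165 136:160,165,164 139:161,165,165 142:144,154,144 145:95,119,86 148:61,90,49 151:49,71,39 154:59,94,45 157:62,99,47 160:63,98,48 163:61,98,46 166:62,99,48 169:61,99,46 172:63,99,48 175:63,99,50 178:64,99,49 181:63,100,48 184:63,99,50 187:63,99,48 190:64,99,50 193:67,101,53
254 [138, 196, 214, 219, 220, 220, 227, 222, 208, 159, 134, 132]
256 [165, 207, 215, 212, 204, 214, 229, 221, 217, 203, 156, 136]
270 [189, 170, 197, 221, 218, 215, 211, 207, 187, 137, 116, 114]
```

View pics/end.png

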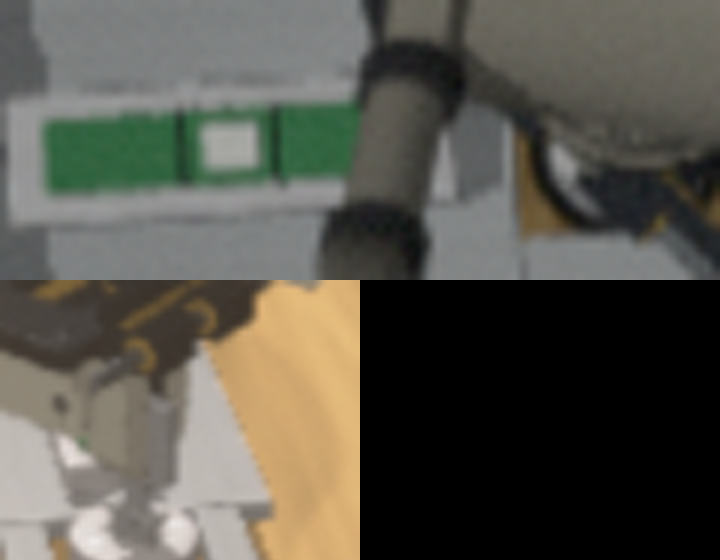

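The bubble's middle is at 134.6 mm. The lines at 119.5 and 150.5 put the target at 135.0 mm, so it is centred. The top is still sunk about 2 px and the net push is about 8.8 N. Handing in.

```bash
python3 -c "
from cell import robot
print(robot.hand_in()); o=robot.observe(); print(o['time'],o['contact_force'],o['opening'],o['tool_pos'])"
```

```text
the job is handed in; nothing more can be done
None
the job is handed in; nothing more can be done
```

I took the key out of the larger block, pushed it into the foot's slot and turned it about 1 rad clockwise. I handed in at 20.8 s of the 48 s, still gripping and pushing; no verdict was reported.

**Last checks before hand-in:**
- **Bubble:** its middle was about 0.4 mm from the midpoint of the two lines in the top view; the limit is 4.5 mm.
- **Push:** about 8.8 N net. The foot's top looked sunk about 6 mm in the side view, while that force on the given spring would mean about 8 mm. Both are past half-way.
- **Depth and grip:** the blade is about 20 mm deep, on the slot floor. The fingers were still on the key at 9.8 mm opening (45 N grip set), and the tool was upright.

**What went wrong or disagreed:**
- **Missed slot:** the first five tries landed on the slot's rim, because the camera fix was 1–3 mm off. Sliding sideways under light pressure found it.
- **Force spike:** one push step briefly read about 20 N, above the 10.4 N at the spring's stop. I backed off 2 mm and did not find the cause.
- **Not measured:** I saw no contact with the shelf board in the pictures, but could not measure that force. I did not re-measure the bowl, cup and chopstick rest; the arm did not go near them at counter height.

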